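# Dock the gel tank and step the power pack up to notch 4

## Robot

A 6-joint arm with a two-finger parallel gripper is mounted at the origin on the work surface. World frame = base frame: x ahead of the robot, y to its left, z up, the work surface at z = 0. Lengths are in mm, angles in rad, forces in N, time in s.
With the tool pointing down it reaches from about 350 to 975 mm from the base axis. Payload 7.1 kg.
Tool frame: the origin (TCP) lies on the centre line of the jaws, within the pads' length; the fingertips stand 17 mm ahead of it and the grasp point (between the pads) lies 2 mm behind it; z points along the fingers, y is the direction in which the jaws open and shut (so a half turn about z gives the same grasp; the last joint's range is limited). The gripper opens to 88 mm and grips with 3 to 60 N. Pads are 20 mm wide; open, the fingers measure 115 mm over their backs; the gripper's body (75 mm by 178 mm) begins 61 mm behind the grasp point.
Start: joints at [-1.281, 0.423, 1.63, -0, 1.089, -0.019], TCP at [189.965, -595.414, 239.675] pointing down, gripper open.
Joint ranges: [-3, 3], [-0.9, 2.11], [0.09, 2.58], [-1.31, 4.45], [0.11, 2.69], [-2.54, 2.54]. Speed limits (rad/s): [2.39, 2.39, 3.01, 3.14, 3.14, 3.14].

## Interface

Orientations are given as a rotation vector (axis times angle).
In Python, from workcell import ctrl, imaging, workorder gives the robot as it stands. The module is installed in compiled form; this text tells all that it offers.
- The arm moves only by the shell command python3 -m crank 'ROWS' [OPENING]. ROWS is JSON, a list of rows, each an object with "travel": the shift along the tool's x, y, z as a fraction of full scale, a list of three; "turn": the turn about the tool's z as a fraction of full scale. In form: [{"travel": [dx, dy, dz], "turn": turn}, ...]. A call has 1 to 20 rows; each row shifts and turns the pose as measured when the row begins, along the tool's axes as they then stand; what a row does not reach is not made up. Full scale, the value 1, is 5 cm for a shift and 0.1 rad for a turn. A row lasts 1/10 s, in which the tool goes at most 50 mm and 8.59 degrees, less where a joint would pass 70% of its speed; a pose out of reach is approached as far as the arm can. A call with a number of a shift or a turn outside -1 to 1 is refused whole. A call with a gripper value outside its range is refused whole. OPENING is the gripper command: -1 is shut, 1 is fully open, values between are in proportion, set as the call begins (- or left out, the last holds). The fingers move at their own pace and stop on an object; the grip force is fixed at half the most. Time passes only in rows, so rows that do not move let the fingers close. It gives the time, the measured TCP pose, the force and the opening at its end, in the units of the state.
- ctrl.get_obs(): the state, without advancing time (a new reading comes with each control period).
- imaging.get_image(name): name is "side" or "top" or "wrist"; returns the picture (400x640x3 uint8, blue, green, red); there is no depth.
- imaging.camera_info(name): a dict with "camera_matrix" (3x3 intrinsics, pixels), "rvec" (rotation vector, rad) and "tvec" (3), from world to camera coordinates, as OpenCV has them. Camera axes: x right, y down, z forward; pixel columns grow to the right and rows downward; lengths in mm; the calibration is good to about 2 mm. A picture is of the moment at which its call begins: read the wrist's pose just before it. camera_info takes no time and is no camera call; for the wrist camera it gives the pose at the moment of the call.
- workorder.close_job(): hands the job in, once; it reports no verdict.
The state is a dict: "t": time; "qpos": joint angles; "qvel": joint speeds; "joint_torque": joint torques, N m; "ee_pos": TCP position; "orientation": TCP orientation; "ft_force": force on the tool from outside, world axes, zero at the start; "moment": the same for the moment, N m; "width": finger opening in mm.
Only numpy, scipy, OpenCV 4.12 (cv2) and the standard library are available. Lean on these libraries where they do the work, as an engineer would, in place of code of your own. Each camera call takes 0.05 s, during which the arm holds its last target.

## Task

Slide the closed blue gel tank along the bench until its contact side sits flush against the brass contact strip on the side of the power pack, roughly centred on the strip. Only then click the pack's orange index lever up one notch at a time, letting it rest for about a second in notch 2 and again in notch 3, and leave it in notch 4, the green mark; never go past 4. Leave everything else on the bench where it stands.

Things in the scene. Friction and masses are not known exactly. Their poses are not given: they have to be found in the camera images.
- power_pack: Slate-grey power pack fixed to the bench, 200 (x) x 180 (y) x 115 mm high, 167 mm with its clear guard. Origin: centre of its underside, on the bench; -x side is the front (robot side), +y side carries the contact strip. White front panel, 180 mm wide, slopes up from x = -100, z = 40 to x = 30, z = 115 mm; its outward normal is (-0.5, 0, 0.866), 30 degrees from vertical.
- pivot (a point): Point on the panel where the lever's pivot axis (the panel's normal) passes, at (5.7, 0, 101) mm in the pack's frame; axes as the pack. Fixed.
- guard_edge (a point): Middle of the front lower edge of the clear splash guard, a flat 4 mm sheet 180 mm wide, underside at z = 163 mm, covering x = -63 to 100 mm in the pack's frame; axes as the pack. It obstructs a gripper coming straight down on the lever; come in tilted, along the panel's normal.
- index_lever (a joint): Turn of the lever about the panel's normal, rad. Notch n is at 0.2 n, n = 0 to 5 (stops just outside). Starts in notch 0 or 1. Sprung detents: about 7 N on the knob leaves a notch; past half-way it snaps into the next and stays. At 0.4 it points down the slope; growing values carry the knob to the pack's -y side, 16 mm a notch. Panel marks: black 0 to 3, large green 4, red 5.
- knob (a point): Point on the axis of the lever's orange knob, at 42 mm out from the panel along the panel's normal and 80 mm from the pivot axis; moves with the lever. The knob is an upright (normal to the panel) round pin, 20 mm in diameter, from 10 to 62 mm out from the panel, at the end of a flat steel arm 14 mm wide whose top is 13 mm out from the panel.
- dock (a point): Centre of the brass contact strip on the +y side face of the power pack, 30 mm above the bench, at (-50, 90, 30) mm in the pack's frame; axes as the pack. The strip is 90 mm long (along the pack's x); the face is flat and upright.
- gel_tank: Closed see-through blue gel tank with a dark blue lid, loose on the bench, 150 (x) x 110 (y) x 66 mm high, about 0.6 kg. Origin: centre of its underside. Its -y side carries two brass contacts, 60 mm apart. It starts on the +y side of the pack, contact side roughly facing the pack (within about 0.25 rad), 45 to 115 mm away from it.
- tank_centre (a point): Centre of the gel tank, half-way up (33 mm above its underside); axes as the tank.
- tank_contacts (a point): Middle of the tank's contact side (its -y face), 30 mm above its underside; axes as the tank. Docked: it meets point dock.
- comb_rack_front: Bystander: black and blue comb rack, 50 x 75 x 44 mm, loose, in front of the tank. Origin at its underside.
- comb_rack_right: Bystander: the same rack, in front of the pack, to its right. Origin at its underside.
- reagent_bottle: Bystander: white bottle with blue cap, 66 mm wide, 150 mm high. Origin at its underside. The bottle, beaker, measuring cylinder and tip box swap places.
- beaker: Bystander: glass beaker, 84 mm wide, 100 mm high. Origin at its underside.
- measuring_cylinder: Bystander: clear measuring cylinder, 80 mm foot, 208 mm high. Origin at its underside.
- tip_box: Bystander: grey tip box with clear lid, 110 x 75 x 59 mm. Origin at its underside.
There are look-alikes about, which are no part of the job. What is shaped like the gel_tank but pink is not meant.

How it is judged:
By the outcome, as a careful person would: the job done as asked, in the order asked, and still so for the second after the job is handed in, with the robot touching nothing.
It also fails if it takes over 61 s, if anything falls off the work surface, if the arm or the gripper's body presses on something with over 40 N, if the wrist force passes 120 N, or if a joint passes its speed limit or range.

## Working session

There is one attempt and no reset: what is moved stays moved. The work goes in short steps, Python scripts to look and compute and a shell command to move; the robot and the scene stay as the last step left them, time stands still between calls to the robot, and variables do not carry over. Pictures are saved under pics/ and viewed, and the job is handed in when it is done.

```bash
mkdir -p pics
cat > h.py <<'E'
import numpy as np, cv2
from workcell import ctrl, imaging, workorder
def cam(n):
    c=imaging.camera_info(n); K=np.array(c["camera_matrix"],float); R=cv2.Rodrigues(np.array(c["rvec"],float))[0]; t=np.array(c["tvec"],float).ravel()
    return K,R,t
def ray(c,uv):
    K,R,t=c; d=R.T@np.linalg.inv(K)@np.array([uv[0],uv[1],1.]); return -R.T@t,d
def onz(c,uv,z):
    o,d=ray(c,uv); return o+d*(z-o[2])/d[2]
def proj(c,P):
    K,R,t=c; p=K@(R@np.array(P,float)+t); return p[:2]/p[2]
E
python3 - <<'E'
from h import *
for n in("side","top","wrist"):
    c=cam(n); cv2.imwrite(f"pics/{n}0.png",imaging.get_image(n)); print(n,c[0].diagonal(),(-c[1].T@c[2]).round(),c[1].round(2).tolist())
print(ctrl.get_obs())
E
```

```text
side [415.13926218 415.13926218   1.        ] [  56.  629. 1026.] [[-0.79, -0.62, 0.0], [-0.46, 0.58, -0.67], [0.41, -0.53, -0.74]]
top [368.89609323 368.89609323   1.        ] [ 434.  -24. 1282.] [[-0.03, -1.0, -0.01], [-0.99, 0.03, -0.12], [0.12, 0.01, -0.99]]
wrist [316.96620283 316.96620283   1.        ] [ 268. -571.  383.] [[0.3, -0.95, -0.0], [-0.91, -0.29, 0.3], [-0.28, -0.09, -0.96]]
{'t': 0.15, 'qpos': array([-1.28097589e+00,  4.23652662e-01,  1.63051663e+00, -3.78334502e-05,
        1.08857664e+00, -1.89687890e-02]), 'qvel': array([ 1.65994292e-04, -2.49588646e-03, -2.03615999e-03,  1.92672829e-03,
       -3.18832824e-06, -8.79864352e-04]), 'joint_torque': array([ 3.48014491e-04, -5.44981563e+01, -2.73920041e+01,  6.44068443e-02,
        2.03988160e-02, -6.80653920e-05]), 'ee_pos': array([ 189.85702016, -595.03390902,  239.08728601]), 'orientation': array([-3.10309390e+00, -4.82972431e-01,  2.96630381e-04]), 'ft_force': array([-0.10873843, -0.55209703, -0.83815173]), 'moment': array([0.02882856, 0.02041968, 0.00104814]), 'width': 87.89417140090434}
```

View pics/top0.png

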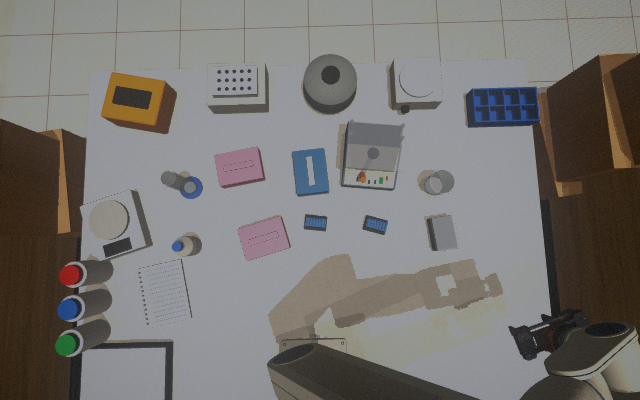

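View pics/side0.png

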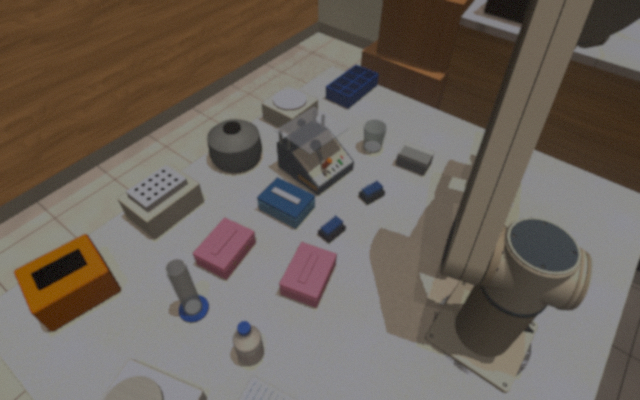

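The top view shows a blue tank at (310,172) and the pack at (371,155). Three things could be mistaken for the tank: pink tanks at (240,167) and (264,238), and a dark-blue tray at (503,106). I choose the blue one at (310,172), next to the pack's +y side, and will check it in a crop.

Run:
```python
from h import *
a=cv2.imread("pics/top0.png"); cv2.imwrite("pics/top0c.png",cv2.resize(a[110:250,280:410],None,fx=5.5,fy=4.2*1.0 if 0 else 4.2,interpolation=3) if 0 else cv2.resize(a[110:240,280:470],None,fx=4.2,fy=4.2,interpolation=2))
a=cv2.imread("pics/side0.png"); cv2.imwrite("pics/side0c.png",cv2.resize(a[100:240,240:440],None,fx=4,fy=4,interpolation=2))
```

```text
(no output)
```

View pics/top0c.png

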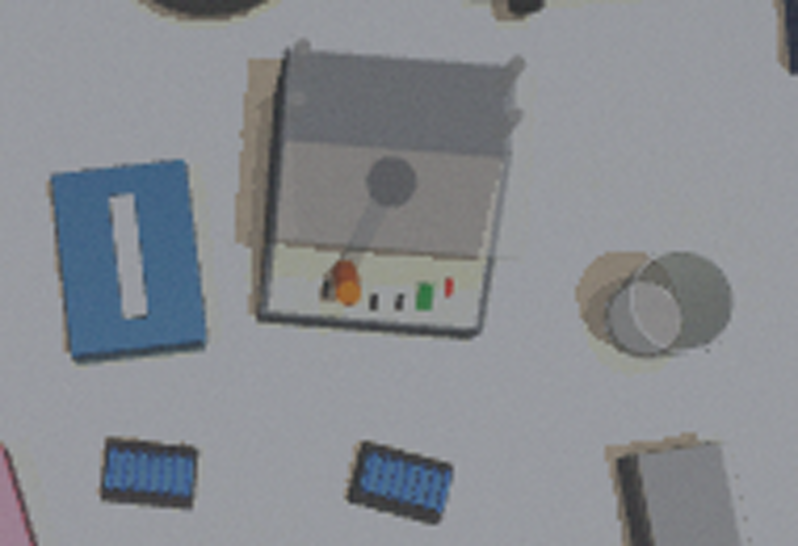

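View pics/side0c.png

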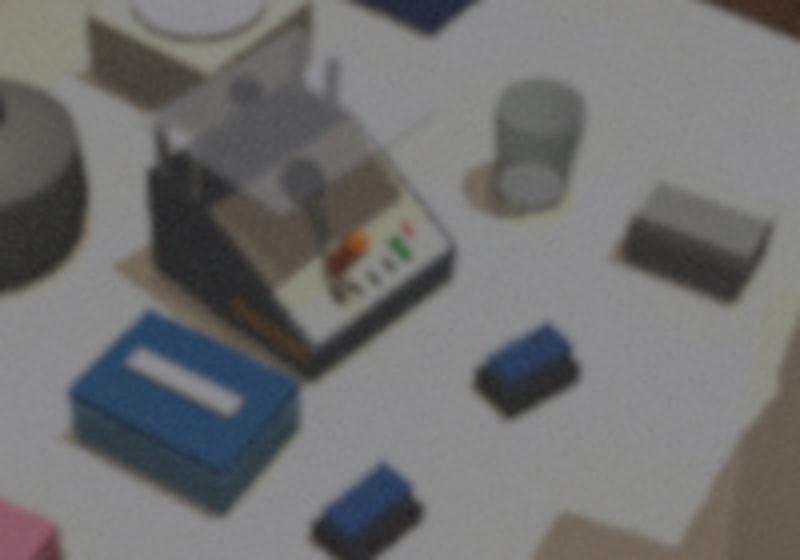

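The crops confirm the blue tank, with its lid and white label. The pack's brass strip is on the side facing it. The orange knob at top-crop (345,285) sits near the second mark. Next I get coarse poses.

Run:
```python
from h import *
a=cv2.imread("pics/top0.png"); c=cam("top")
hsv=cv2.cvtColor(a,cv2.COLOR_BGR2HSV)
m=cv2.inRange(hsv,(98,120,60),(115,255,255)); m[:, :285]=0; m[:,335:]=0; m[:140]=0;m[200:]=0
m=cv2.morphologyEx(m,cv2.MORPH_CLOSE,np.ones((9,9)))
cn=max(cv2.findContours(m,0,1)[0],key=cv2.contourArea)
P=np.array([onz(c,p[0],66)[:2] for p in cn],np.float32)
print("tank",cv2.minAreaRect(P)); print(cv2.boxPoints(cv2.minAreaRect(P)))
f=lambda u,v,z:onz(c,(280+u/4.2-.4,110+v/4.2-.4),z).round(1)
print("pack front bottom",f(262,322,0),f(477,338,0),"panel front z40",f(262,313,40),f(482,328,40),"guard edge",f(277,243,163),f(498,257,163))
print("knobtop ",f(347,292,101+10))
```

```text
tank ((663.4609985351562, -4.035865783691406), (146.17478942871094, 104.70421600341797), 5.076998233795166)
[[586.02747   41.64302 ]
 [595.2932   -62.650406]
 [740.89453  -49.714752]
 [731.6288    54.578674]]
pack front bottom [ 617.9 -114.     0. ] [ 599.5 -292.4    0. ] panel front z40 [ 619.5 -111.5   40. ] [ 602.4 -288.4   40. ] guard edge [ 652.7 -115.6  163. ] [ 637.7 -276.7  163. ]
knobtop  [ 623.3 -171.9  111. ]
```

```bash
python3 -m crank '[{"travel":[0,0,-0.5],"turn":-1},{"travel":[0,0,-0.5],"turn":-1},{"travel":[0,0,-0.5],"turn":-1},{"travel":[0,0,-0.5],"turn":-1},{"travel":[0,0,-0.4],"turn":-1},{"travel":[0,0,0],"turn":-1},{"travel":[0,0,0],"turn":-1},{"travel":[0,0,0],"turn":-1},{"travel":[0,0,0],"turn":-1},{"travel":[0,0,0],"turn":-1},{"travel":[0,0,0],"turn":-1},{"travel":[0,0,0],"turn":-0.7}]'
```

```text
t: 1.35
ee_pos: [189.2, -592.9, 359.9]
orientation: [-2.264, -2.166, -0.007]
ft_force: [0.1, 0.1, -0.4]
width: 87.7
```

```bash
python3 -m crank '[{"travel":[0.79,0.49,0],"turn":0},{"travel":[0.79,0.49,0],"turn":0},{"travel":[0.79,0.49,0],"turn":0},{"travel":[0.79,0.49,0],"turn":0},{"travel":[0.79,0.49,0],"turn":0},{"travel":[0.79,0.49,0],"turn":0},{"travel":[0.79,0.49,0],"turn":0},{"travel":[0.79,0.49,0],"turn":0},{"travel":[0.79,0.49,0],"turn":0},{"travel":[0.79,0.49,0],"turn":0},{"travel":[0.79,0.49,0],"turn":0},{"travel":[0.79,0.49,0],"turn":0}]'
```

```text
t: 2.55
ee_pos: [510.3, -118.3, 360.7]
orientation: [-2.271, -2.155, -0.007]
ft_force: [0.1, -0.6, 0.1]
width: 87.8
```

```bash
python3 -m crank '[{"travel":[0.55,0.6,0],"turn":0},{"travel":[0.55,0.6,0],"turn":0},{"travel":[0.55,0.6,0],"turn":0},{"travel":[0.55,0.6,0],"turn":0},{"travel":[0,0,0],"turn":0.3},{"travel":[0,0,0],"turn":0}]'
python3 - <<'E'
from h import *
print(ctrl.get_obs()['qpos'].round(2))
a=imaging.get_image("wrist"); c=cam("wrist"); cv2.imwrite("pics/w1.png",a); np.savez("w1.npz",K=c[0],R=c[1],t=c[2]); print((-c[1].T@c[2]).round())
cv2.imwrite("pics/w1b.png",cv2.resize(a,(800,500)))
E
```

```text
t: 3.15
ee_pos: [641.7, -2.6, 358.8]
orientation: [-2.293, -2.128, -0.005]
ft_force: [-0.9, -0.0, 0.2]
width: 87.8
[-0.03  0.35  1.46  0.01  1.34  0.04]
[649.  77. 504.]
```

View pics/w1b.png

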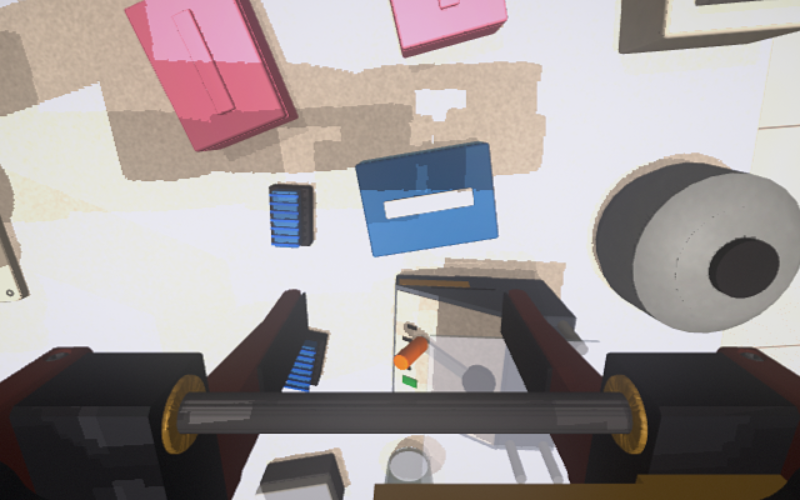

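The wrist view shows the tank lid at about (427,200) and the pack's +y side edge running from (397,278) to (545,280). The orange knob is at (411,352), with the green mark at (409,381). Next I take subpixel measurements.

Run:
```python
from h import *
a=cv2.imread("pics/w1.png"); d=np.load("w1.npz"); c=(d["K"],d["R"],d["t"])
hsv=cv2.cvtColor(a,cv2.COLOR_BGR2HSV)
m=cv2.inRange(hsv,(98,100,40),(115,255,255)); m[:,:280]=0;m[:,402:]=0;m[:110]=0;m[207:]=0
m=cv2.morphologyEx(m,cv2.MORPH_CLOSE,np.ones((15,15)))
cn=max(cv2.findContours(m,0,1)[0],key=cv2.contourArea)
P=np.array([onz(c,p[0],66)[:2] for p in cn],np.float32)
r=cv2.minAreaRect(P);print("tank",r,cv2.boxPoints(r))
cv2.imwrite("pics/w1p.png",cv2.resize(a[210:330,300:480],None,fx=4.4,fy=4.4,interpolation=cv2.INTER_CUBIC))
```

```text
tank ((665.9425659179688, -2.7836074829101562), (145.2021942138672, 107.49610137939453), 5.2242817878723145) [[588.7491    44.130505]
 [598.53705  -62.91905 ]
 [743.13605  -49.69772 ]
 [733.3481    57.351833]]
```

View pics/w1p.png

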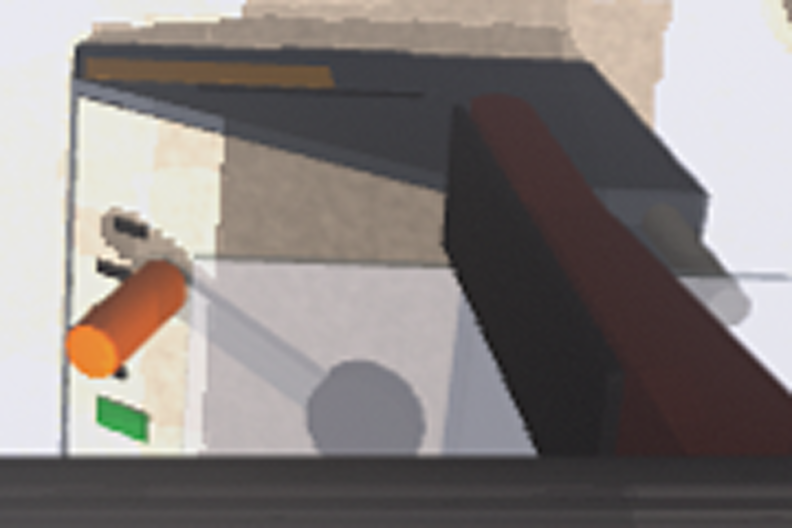

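```bash
cat >> h.py <<'E'
class Pack:
    def __init__(s,ctr,yaw):
        s.c=np.array([ctr[0],ctr[1],0.]); s.R=cv2.Rodrigues(np.array([0,0,float(yaw)]))[0]
    def w(s,p): return s.c+s.R@np.array(p,float)
    def inv(s,p): return s.R.T@(np.array(p)-s.c)
def knob(th,h=42):
    f=th-0.4; n=np.array([-.5,0,.866]); d=np.array([-.866,0,-.5])
    return np.array([5.7,0,101])+n*h+80*(np.cos(f)*d+np.sin(f)*np.array([0,-1,0]))
E
python3 - <<'E'
from h import *
d=np.load("w1.npz"); c=(d["K"],d["R"],d["t"])
f=lambda u,v,z:onz(c,(300+(u+.5)/4.4-.5,210+(v+.5)/4.4-.5),z)
A=f(78,45,0);B=f(590,62,0);print(A,B,np.linalg.norm(A-B))
yaw=np.arctan2(*(B-A)[1::-1]); print("yaw",yaw)
p=Pack((0,0),yaw); ctr=A-p.R@np.array([-100,90,0]); ctr2=B-p.R@np.array([100,90,0]); print(ctr,ctr2)
p=Pack((ctr+ctr2)/2,yaw)
q=lambda P:((proj(c,P)-[300,210]+.5)*4.4-.5).round()
for n in (0,1,2): print(n,"top",q(p.w(knob(.2*n,62))),"base",q(p.w(knob(.2*n,10))))
print("strip centre",q(p.w((-50,90,30))), "corner z40",q(p.w((-100,90,40))),"pivot",q(p.w((5.7,0,101))),"guard edge corner",q(p.w((-63,90,163))))
print("dock",p.w((-50,90,30)),"tank tgt",p.w((-50,145,33)))
ct=cam("top"); print([ (proj(ct,p.w(knob(.2*n,62)))-[280,110])*4.2 for n in (0,1)])
E
```

```text
[ 620.81307159 -112.01495853    0.        ] [ 817.20941401 -132.87917579    0.        ] 197.50149083173318
yaw -0.10583829391560491
[ 710.74583419 -212.07543129    0.        ] [ 708.26130579 -211.81148677    0.        ]
0 top [ 94. 352.] base [171. 281.]
1 top [ 80. 389.] base [157. 316.]
2 top [ 74. 430.] base [151. 354.]
strip centre [209.  79.] corner z40 [72. 84.] pivot [375. 415.] guard edge corner [193. 260.]
dock [ 669.29102509 -117.16502671   30.        ] tank tgt [675.10126959 -62.47278724  33.        ]
[array([345.86404564, 287.73839731]), array([365.19493256, 295.07815681])]
```

The lever is in notch 0: its projected top and base match the picture. Relative to the pack, the tank is yawed +0.197 rad and is 15 mm short in x. I'll go behind it and push with the open fingers as a wide two-point pusher.

```bash
python3 -m crank '[{"travel":[0,0,0],"turn":0.31},{"travel":[0.63,0.23,0],"turn":0},{"travel":[0.63,0.23,0],"turn":0},{"travel":[0.63,0.23,0],"turn":0},{"travel":[0,0,0.9],"turn":0},{"travel":[0,0,0.9],"turn":0},{"travel":[0,0,0.9],"turn":0},{"travel":[0,0,0.9],"turn":0},{"travel":[0,0,0.9],"turn":0},{"travel":[0,0,0],"turn":0}]'
```

```text
t: 4.2
ee_pos: [683.9, 85.7, 132.2]
orientation: [-2.332, -2.091, -0.012]
ft_force: [-0.1, -1.2, -0.3]
width: 87.7
```

```bash
python3 -m crank '[{"travel":[0,0,0.8],"turn":0},{"travel":[0,0,0.7],"turn":0},{"travel":[0,0,0.4],"turn":0},{"travel":[0,0,0],"turn":0}]'
python3 - <<'E'
from h import *
P=Pack((709.5,-212),-.1058); o=ctrl.get_obs(); print(P.inv(o['ee_pos']).round(1))
E
```

```text
t: 4.6
ee_pos: [688.6, 84.8, 43.1]
orientation: [-2.337, -2.093, -0.024]
ft_force: [-0.6, -0.3, 0.5]
width: 88.2
[-52.1 292.9  43.1]
```

```bash
python3 -m crank '[{"travel":[0,0,0.16],"turn":0},{"travel":[-0.1,0,0],"turn":0},{"travel":[-0.1,0,0],"turn":0},{"travel":[-0.1,0,0],"turn":0},{"travel":[-0.1,0,0],"turn":0},{"travel":[-0.1,0,0],"turn":0},{"travel":[-0.1,0,0],"turn":0},{"travel":[-0.1,0,0],"turn":0},{"travel":[-0.1,0,0],"turn":0},{"travel":[-0.1,0,0],"turn":0},{"travel":[-0.1,0,0],"turn":0},{"travel":[-0.1,0,0],"turn":0}]'
python3 - <<'E'
from h import *
P=Pack((709.5,-212),-.1058); o=ctrl.get_obs(); print(P.inv(o['ee_pos']).round(1))
a=imaging.get_image("wrist"); cv2.imwrite("pics/w2.png",a)
a=imaging.get_image("top"); cv2.imwrite("pics/top2c.png",cv2.resize(a[110:240,280:470],None,fx=4.2,fy=4.2,interpolation=2)); cv2.imwrite("pics/top2.png",a)
E
```

```text
t: 5.8
ee_pos: [689.4, 28.5, 44.0]
orientation: [2.338, 2.092, 0.047]
ft_force: [0.6, 6.0, 0.3]
width: 87.8
[-45.4 237.1  44. ]
```

View pics/w2.png

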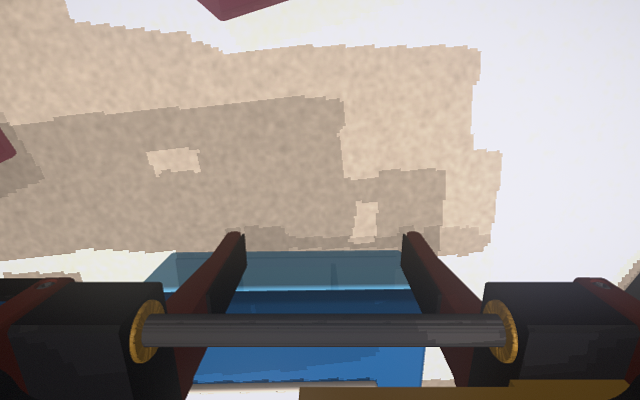

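View pics/top2c.png

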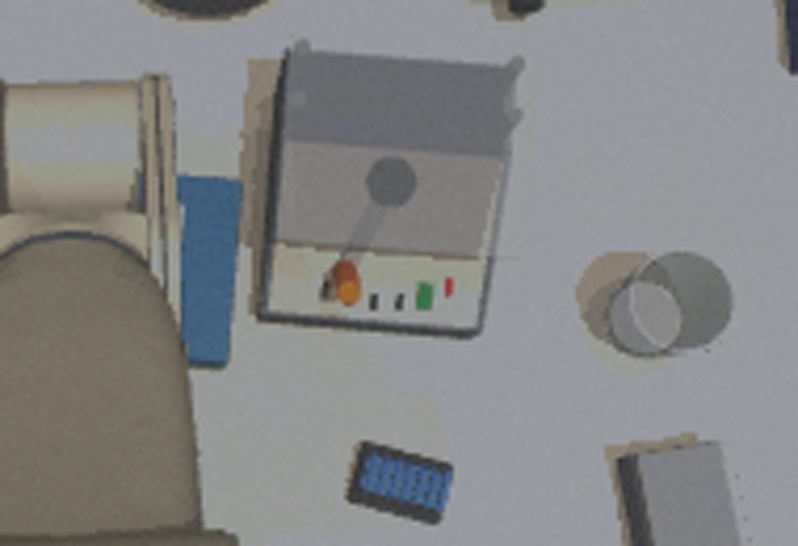

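Run:
```python
from h import *
c=cam("top");P=Pack((709.5,-212),-.1058)
for uv in ((240,178),(229,361)):
    print(P.inv(onz(c,(280+uv[0]/4.2-.4,110+uv[1]/4.2-.4),66)).round(1))
# calibration check: pack corner at z40
for uv in ((262,313),(482,328)): print(P.inv(onz(c,(280+uv[0]/4.2-.4,110+uv[1]/4.2-.4),40)).round(1))
R=cv2.Rodrigues(ctrl.get_obs()['orientation'])[0]; print(R.round(3))
```

```text
[  3.6 117.2  66. ]
[-144.4  115.2   66. ]
[-100.1   90.5   40. ]
[-98.5 -87.3  40. ]
[[ 0.111  0.994  0.024]
 [ 0.994 -0.111  0.017]
 [ 0.019  0.022 -1.   ]]
```

```bash
python3 - <<'E'
from h import *
c=cam("top");P=Pack((709.5,-212),-.1058)
for n,uv in (("rackF",(150,440)),("rackF",(190,445)),("rackF",(105,440)),("rackR",(365,445)),("rackR",(450,465)),("tipbox",(640,455))):
    print(n,P.inv(onz(c,(280+uv[0]/4.2-.4,110+uv[1]/4.2-.4),44)).round(1))
E
python3 -m crank '[{"travel":[0.3,0,0],"turn":0},{"travel":[0,0,-0.7],"turn":0},{"travel":[0,0,-0.8],"turn":0},{"travel":[0,0,0],"turn":0}]' -1
```

```text
rackF [-210.1  172.7   44. ]
rackF [-211.6  140.5   44. ]
rackF [-213.   208.6   44. ]
rackR [-200.6    1.3   44. ]
rackR [-211.1  -67.    44. ]
tipbox [-191.3 -217.    44. ]
t: 6.3
ee_pos: [686.5, 43.0, 118.4]
orientation: [-2.341, -2.094, -0.034]
ft_force: [-0.2, -0.9, 0.7]
width: 59.0
```

```bash
python3 -m crank '[{"travel":[-0.4,-0.63,0],"turn":0},{"travel":[-0.4,-0.63,0],"turn":0},{"travel":[-0.4,-0.63,0],"turn":0},{"travel":[-0.4,-0.63,0],"turn":0},{"travel":[0,0,0],"turn":0}]' -1
python3 - <<'E'
from h import *
P=Pack((709.5,-212),-.1058); o=ctrl.get_obs(); print(P.inv(o['ee_pos']).round(1),o['width'])
R=cv2.Rodrigues(o['orientation'])[0]; print((P.R.T@R).round(3))
a=imaging.get_image("top"); cv2.imwrite("pics/top3c.png",cv2.resize(a[110:240,280:470],None,fx=4.2,fy=4.2,interpolation=2))
a=imaging.get_image("side"); cv2.imwrite("pics/side3c.png",cv2.resize(a[100:260,230:430],None,fx=3.7,fy=3.7,interpolation=2))
a=imaging.get_image("wrist"); cv2.imwrite("pics/w3.png",a)
E
```

```text
t: 6.8
ee_pos: [545.9, -20.8, 112.7]
orientation: [-2.336, -2.097, -0.028]
ft_force: [0.5, 1.1, -0.6]
width: 19.3
[-182.9  172.9  112.7] 19.308837575546534
[[ 0.002  1.     0.01 ]
 [ 1.    -0.002  0.015]
 [ 0.015  0.01  -1.   ]]
```

View pics/top3c.png

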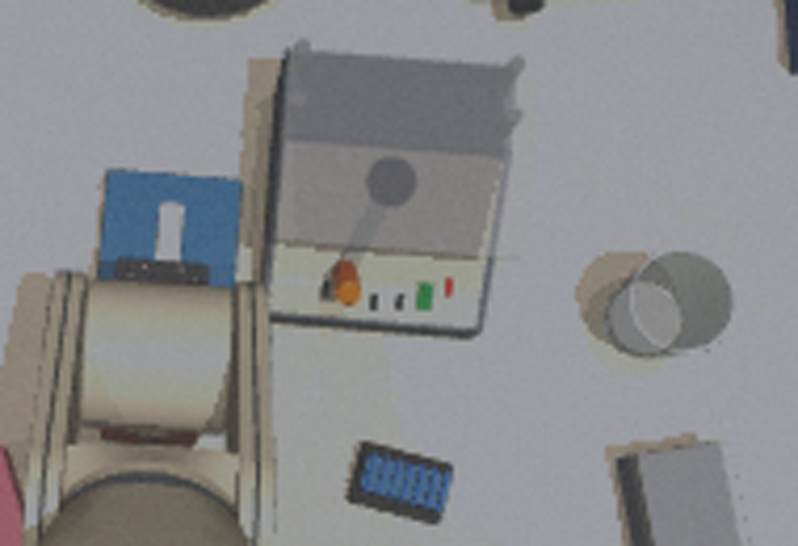

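View pics/side3c.png

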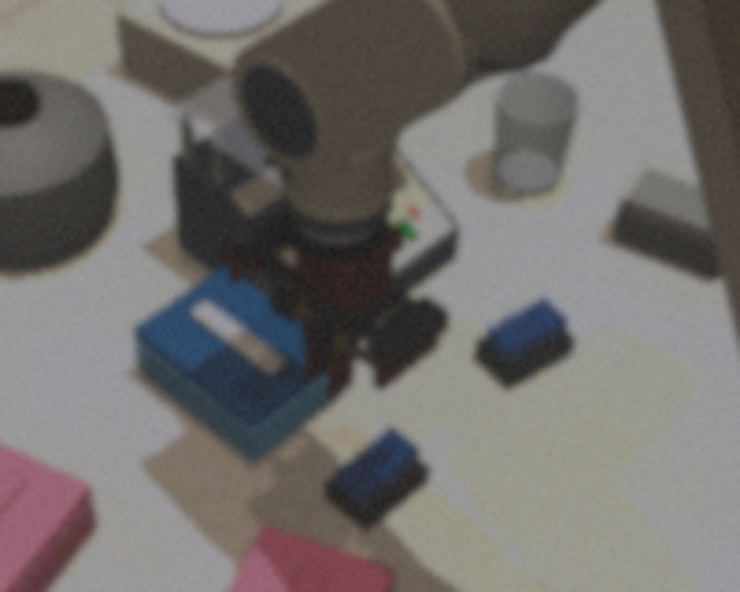

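View pics/w3.png

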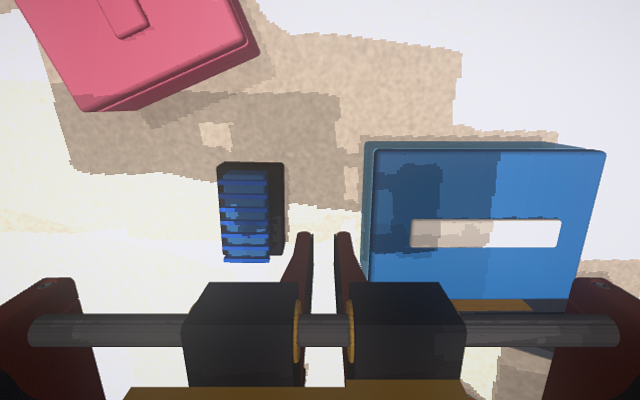

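The fingers stand in the gap between rack (250,210) and tank front edge (370,220), with clearance on both sides, so I descend.

```bash
python3 -m crank '[{"travel":[0,0.12,0],"turn":0},{"travel":[0,0,0.5],"turn":0},{"travel":[0,0,0.5],"turn":0},{"travel":[0,0,0.4],"turn":0},{"travel":[0,0,0],"turn":0}]' -1
python3 - <<'E'
from h import *
P=Pack((709.5,-212),-.1058); o=ctrl.get_obs(); print(P.inv(o['ee_pos']).round(1),o['width'])
c=cam("wrist"); a=imaging.get_image("wrist"); cv2.imwrite("pics/w4.png",a)
E
```

```text
t: 7.45
ee_pos: [570.1, -16.9, 43.0]
orientation: [2.325, 2.098, 0.048]
ft_force: [-1.0, -0.0, 0.1]
width: 0.5
[-159.3  179.2   43. ] 0.5063113560696341
```

View pics/w4.png

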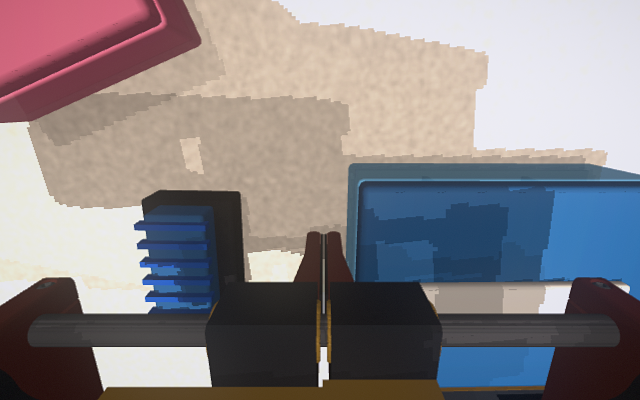

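```bash
python3 -m crank '[{"travel":[-0.1,0,0],"turn":0},{"travel":[-0.04,0,0],"turn":0},{"travel":[0,0.08,0],"turn":0},{"travel":[0,0.08,0],"turn":0},{"travel":[0,0.08,0],"turn":0},{"travel":[0,0.08,0],"turn":0},{"travel":[0,0,0],"turn":0}]' -1
python3 - <<'E'
from h import *
P=Pack((709.5,-212),-.1058); o=ctrl.get_obs(); print(P.inv(o['ee_pos']).round(1),o['width'])
c=cam("wrist"); a=imaging.get_image("wrist"); cv2.imwrite("pics/w5.png",a)
a=imaging.get_image("top"); cv2.imwrite("pics/top5c.png",cv2.resize(a[110:240,280:470],None,fx=4.2,fy=4.2,interpolation=2))
E
```

```text
t: 8.2
ee_pos: [587.2, -25.9, 47.1]
orientation: [2.325, 2.098, 0.048]
ft_force: [-2.2, 0.6, -0.9]
width: 0.8
[-141.3  172.1   47.1] 0.7594389634709053
```

View pics/w5.png

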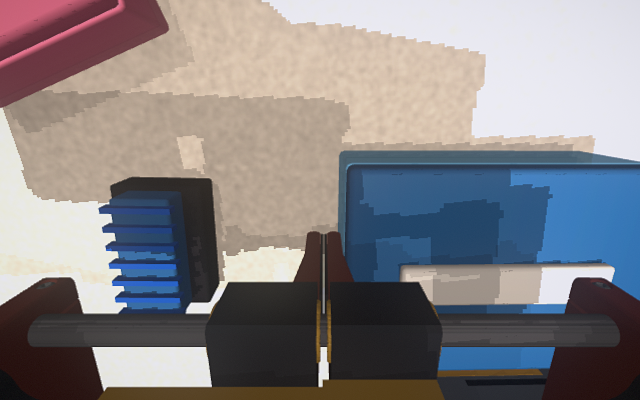

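View pics/top5c.png

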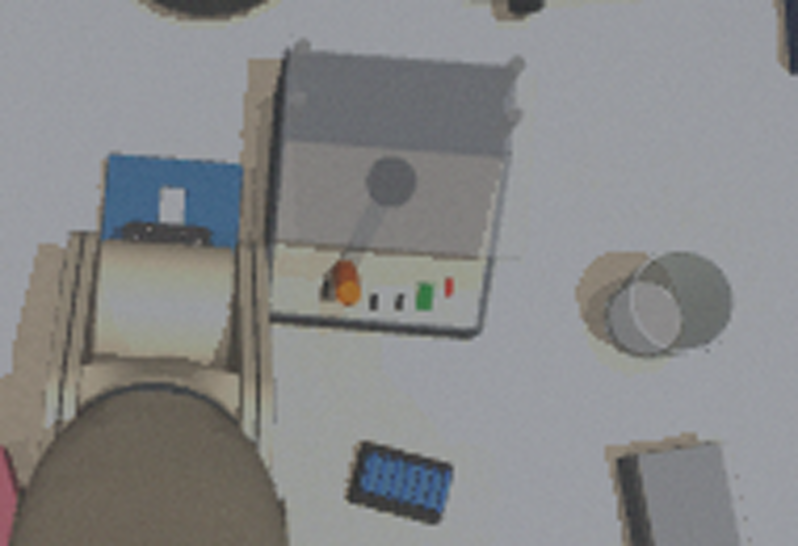

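```bash
python3 - <<'E'
from h import *
c=cam("top");P=Pack((709.5,-212),-.1058)
for uv in ((109,154),(243,165)):
    print(P.inv(onz(c,(280+uv[0]/4.2-.4,110+uv[1]/4.2-.4),66)).round(1))
E
python3 -m crank '[{"travel":[0,0.08,0],"turn":0},{"travel":[0,0.06,0],"turn":0},{"travel":[0,0,0],"turn":0}]' -1
python3 - <<'E'
from h import *
P=Pack((709.5,-212),-.1058); o=ctrl.get_obs(); print(P.inv(o['ee_pos']).round(1),o['width'])
c=cam("top");a=imaging.get_image("top"); cv2.imwrite("pics/top6c.png",cv2.resize(a[110:240,280:470],None,fx=4.2,fy=4.2,interpolation=2))
E
```

```text
[ 15.2 223.5  66. ]
[ 14.4 115.5  66. ]
t: 8.6
ee_pos: [592.0, -26.4, 47.1]
orientation: [2.327, 2.101, 0.043]
ft_force: [-2.5, 0.8, 0.1]
width: 0.7
[-136.4  172.2   47.1] 0.6768302007921156
```

View pics/top6c.png

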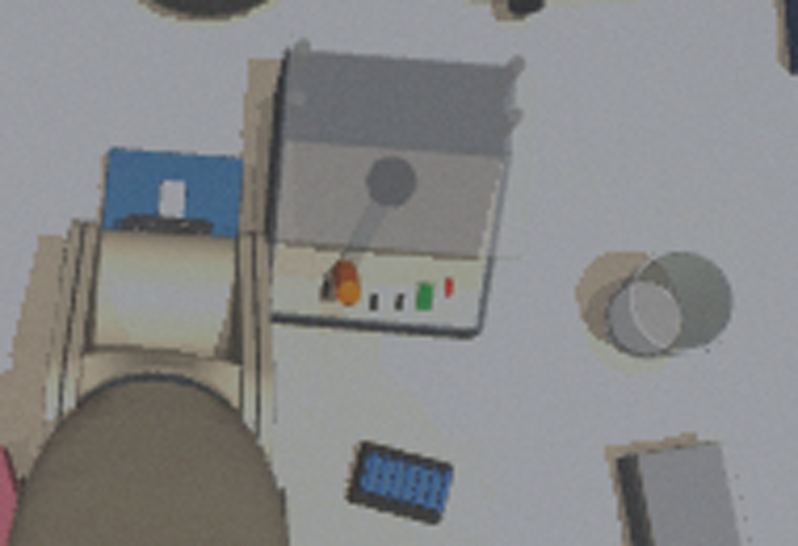

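```bash
python3 -m crank '[{"travel":[0,-0.25,0],"turn":0},{"travel":[0,0,-0.7],"turn":0},{"travel":[0,0,-0.8],"turn":0},{"travel":[0.5,0.5,0],"turn":0},{"travel":[0.5,0.5,0],"turn":0},{"travel":[0.5,0.5,0],"turn":0},{"travel":[0.35,0.4,0],"turn":0},{"travel":[0,0,0],"turn":0},{"travel":[0,0,0],"turn":0}]' 1
python3 - <<'E'
from h import *
P=Pack((709.5,-212),-.1058); o=ctrl.get_obs(); print(P.inv(o['ee_pos']).round(1),o['width'])
R=cv2.Rodrigues(o['orientation'])[0]; print((P.R.T@R).round(3))
c=cam("wrist");a=imaging.get_image("wrist"); cv2.imwrite("pics/w7.png",a)
a=imaging.get_image("top"); cv2.imwrite("pics/top7c.png",cv2.resize(a[110:240,280:470],None,fx=4.2,fy=4.2,interpolation=2))
E
```

```text
t: 9.55
ee_pos: [685.4, 59.0, 132.1]
orientation: [2.32, 2.092, 0.063]
ft_force: [-1.1, -1.2, -0.1]
width: 68.9
[-52.6 267.  132.1] 68.85899970576104
[[-0.003  0.999  0.04 ]
 [ 1.     0.002  0.019]
 [ 0.019  0.04  -0.999]]
```

View pics/w7.png

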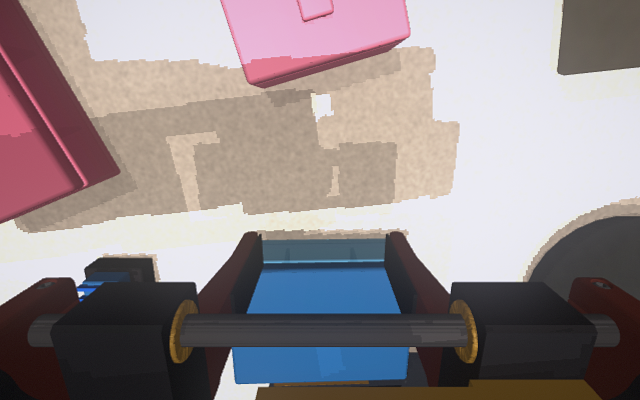

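View pics/top7c.png

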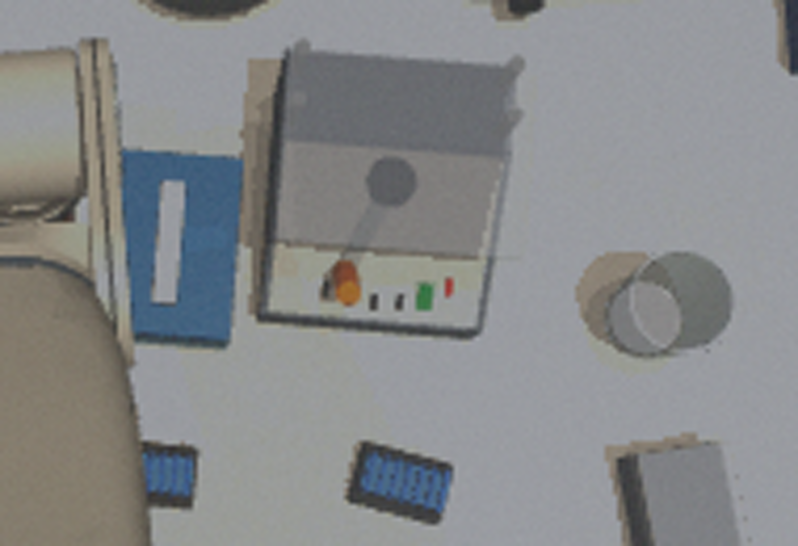

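```bash
python3 - <<'E'
from h import *
c=cam("top");P=Pack((709.5,-212),-.1058)
for uv in ((242,157),(231,341),(174,181),(164,303)):
    print(P.inv(onz(c,(280+uv[0]/4.2-.4,110+uv[1]/4.2-.4),66)).round(1))
E
python3 -m crank '[{"travel":[0,0,0.7],"turn":0},{"travel":[0,0,0.7],"turn":0},{"travel":[0,0,0.35],"turn":0},{"travel":[0,0,0],"turn":0},{"travel":[0,0,0],"turn":0}]' 1
python3 - <<'E'
from h import *
P=Pack((709.5,-212),-.1058); o=ctrl.get_obs(); print(P.inv(o['ee_pos']).round(1),o['width'])
E
```

```text
[ 20.9 116.8  66. ]
[-128.4  114.8   66. ]
[ -2.9 169.7  66. ]
[-102.2  170.    66. ]
t: 10.15
ee_pos: [686.7, 56.3, 44.4]
orientation: [2.324, 2.086, 0.064]
ft_force: [-1.0, 0.2, 0.5]
width: 87.5
[-51.  264.4  44.4] 87.53378705709805
```

```bash
python3 -m crank '[{"travel":[-0.12,0,0],"turn":0},{"travel":[-0.12,0,0],"turn":0},{"travel":[-0.1,0,0],"turn":0},{"travel":[-0.1,0,0],"turn":0},{"travel":[-0.1,0,0],"turn":0},{"travel":[-0.1,0,0],"turn":0},{"travel":[-0.08,0,0],"turn":0},{"travel":[-0.08,0,0],"turn":0}]' 1
python3 - <<'E'
from h import *
P=Pack((709.5,-212),-.1058); o=ctrl.get_obs(); print(P.inv(o['ee_pos']).round(1),o['width'])
E
```

```text
t: 10.95
ee_pos: [684.9, 14.5, 49.3]
orientation: [2.322, 2.083, 0.075]
ft_force: [-0.3, 4.2, 0.2]
width: 87.7
[-48.4 222.6  49.3] 87.66504416949137
```

```bash
python3 -m crank '[{"travel":[-0.06,0,0.04],"turn":0},{"travel":[-0.06,0,0.04],"turn":0},{"travel":[-0.06,0,0],"turn":0},{"travel":[-0.05,0,0],"turn":0}]' 1;  python3 -m crank '[{"travel":[-0.04,0,0],"turn":0}]' 1
python3 - <<'E'
from h import *
P=Pack((709.5,-212),-.1058); o=ctrl.get_obs(); print(P.inv(o['ee_pos']).round(1),o['width'],o['ft_force'])
a=imaging.get_image("top"); cv2.imwrite("pics/top8c.png",cv2.resize(a[110:240,280:470],None,fx=4.2,fy=4.2,interpolation=2))
E
```

```text
t: 11.35
ee_pos: [685.6, 6.0, 47.5]
orientation: [2.323, 2.082, 0.084]
ft_force: [0.2, 4.2, -1.1]
width: 87.6
t: 11.45
ee_pos: [685.6, 5.0, 47.4]
orientation: [2.325, 2.082, 0.086]
ft_force: [2.4, 16.9, 0.1]
width: 87.9
[-46.6 213.2  47.4] 87.87589941466175 [ 2.41386671 16.92267711  0.10843772]
```

View pics/top8c.png

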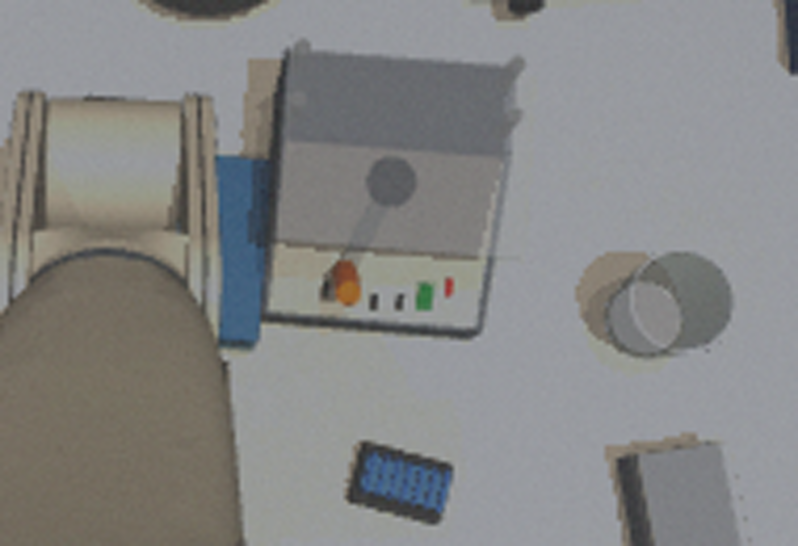

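Force rose to 17 N, so the tank is touching the pack. One small extra nudge should square it, then I back off and inspect.

```bash
python3 -m crank '[{"travel":[-0.03,0,0],"turn":0},{"travel":[0,0,0],"turn":0}]' 1; python3 -m crank '[{"travel":[0.2,0,0],"turn":0},{"travel":[0.2,0,0],"turn":0},{"travel":[0,0,-0.8],"turn":0},{"travel":[0,0,-0.8],"turn":0},{"travel":[0,0,-0.8],"turn":0},{"travel":[0,0,-0.8],"turn":0},{"travel":[0,0,-0.8],"turn":0},{"travel":[0,0,0],"turn":0}]' 0
python3 - <<'E'
from h import *
P=Pack((709.5,-212),-.1058); o=ctrl.get_obs(); print(P.inv(o['ee_pos']).round(1),o['width'])
R=cv2.Rodrigues(o['orientation'])[0]; print((P.R.T@R).round(3))
c=cam("wrist");a=imaging.get_image("wrist"); cv2.imwrite("pics/w9.png",a);np.savez("w9.npz",K=c[0],R=c[1],t=c[2])
E
```

```text
t: 11.7
ee_pos: [685.7, 5.3, 47.3]
orientation: [2.326, 2.083, 0.089]
ft_force: [-0.4, 0.3, 0.2]
width: 88.0
t: 12.5
ee_pos: [676.0, 22.2, 251.8]
orientation: [2.325, 2.085, 0.077]
ft_force: [0.4, 0.1, -0.1]
width: 44.0
[-58.1 229.4 251.8] 44.04924682607363
[[ 0.002  0.999  0.046]
 [ 1.    -0.003  0.025]
 [ 0.025  0.046 -0.999]]
```

View pics/w9.png

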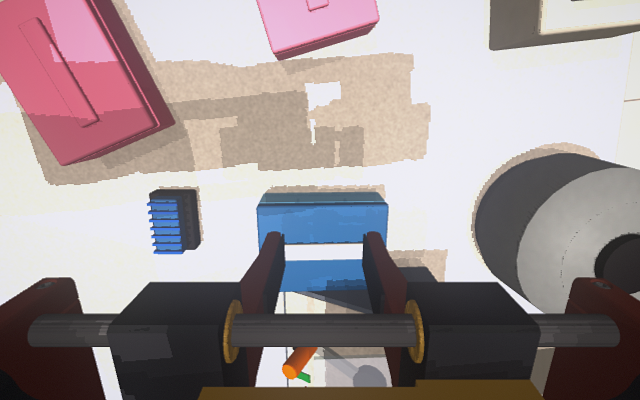

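```bash
python3 -m crank '[{"travel":[0,0,0],"turn":-1},{"travel":[0,0,0],"turn":-1},{"travel":[0,0,0],"turn":-1},{"travel":[0,0,0],"turn":-1},{"travel":[0,0,0],"turn":-1},{"travel":[0,0,0],"turn":-1},{"travel":[0,0,0],"turn":-1},{"travel":[0,0,0],"turn":-1},{"travel":[0,0,0],"turn":-1},{"travel":[0,0,0],"turn":-1},{"travel":[0,0,0],"turn":-1},{"travel":[0,0,0],"turn":-1},{"travel":[0,0,0],"turn":-1},{"travel":[0,0,0],"turn":-1},{"travel":[0,0,0],"turn":-1},{"travel":[0,0,0],"turn":0}]' 0
python3 - <<'E'
from h import *
P=Pack((709.5,-212),-.1058); o=ctrl.get_obs(); print(P.inv(o['ee_pos']).round(1),o['width'],o['qpos'].round(2))
R=cv2.Rodrigues(o['orientation'])[0]; print((P.R.T@R).round(3))
E
```

```text
t: 14.15
ee_pos: [660.0, 24.6, 217.1]
orientation: [-0.181, -3.134, -0.019]
ft_force: [0.0, 0.0, 0.4]
width: 44.1
[-74.2 230.  217.1] 44.116240088094685 [ 0.01  0.5   1.56  0.01  1.08 -1.45]
[[-1.     0.01  -0.003]
 [ 0.009  1.     0.012]
 [ 0.003  0.012 -1.   ]]
```

```bash
python3 -m crank '[{"travel":[0.5,0,-0.2],"turn":0},{"travel":[0.25,-0.8,-0.1],"turn":0},{"travel":[0.25,-0.8,0],"turn":0},{"travel":[0.25,-0.8,0],"turn":0},{"travel":[0.25,-0.8,0],"turn":0},{"travel":[0.25,-0.7,0],"turn":0},{"travel":[0,0,0],"turn":0}]' 0
python3 - <<'E'
from h import *
P=Pack((709.5,-212),-.1058); o=ctrl.get_obs(); print(P.inv(o['ee_pos']).round(1),o['width'],o['qpos'].round(2))
R=cv2.Rodrigues(o['orientation'])[0]; print((P.R.T@R).round(3))
c=cam("wrist");a=imaging.get_image("wrist"); cv2.imwrite("pics/w10.png",a);np.savez("w10.npz",K=c[0],R=c[1],t=c[2])
a=imaging.get_image("top"); cv2.imwrite("pics/top10.png",a);cv2.imwrite("pics/top10c.png",cv2.resize(a[110:240,280:470],None,fx=4.2,fy=4.2,interpolation=2))
a=imaging.get_image("side"); cv2.imwrite("pics/side10c.png",cv2.resize(a[120:240,240:400],None,fx=4.7,fy=4.7,interpolation=2))
E
```

```text
t: 14.85
ee_pos: [541.9, -161.5, 222.0]
orientation: [-0.205, -3.12, -0.017]
ft_force: [0.1, 0.6, 0.2]
width: 44.0
[-171.9   32.5  222. ] 44.005586583552095 [-0.31  0.37  1.77  0.01  1.03 -1.76]
[[-1.     0.025 -0.016]
 [ 0.025  1.     0.011]
 [ 0.016  0.01  -1.   ]]
```

View pics/w10.png

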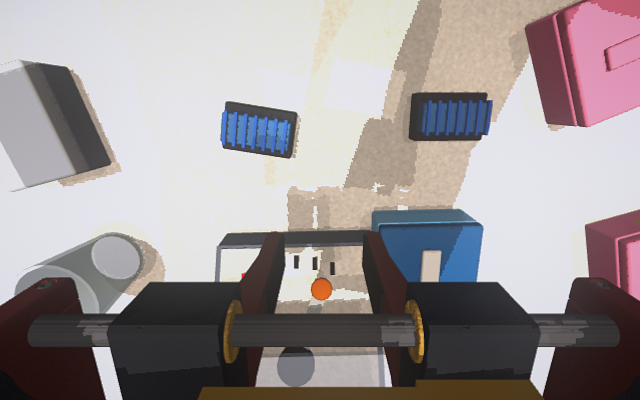

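View pics/top10c.png

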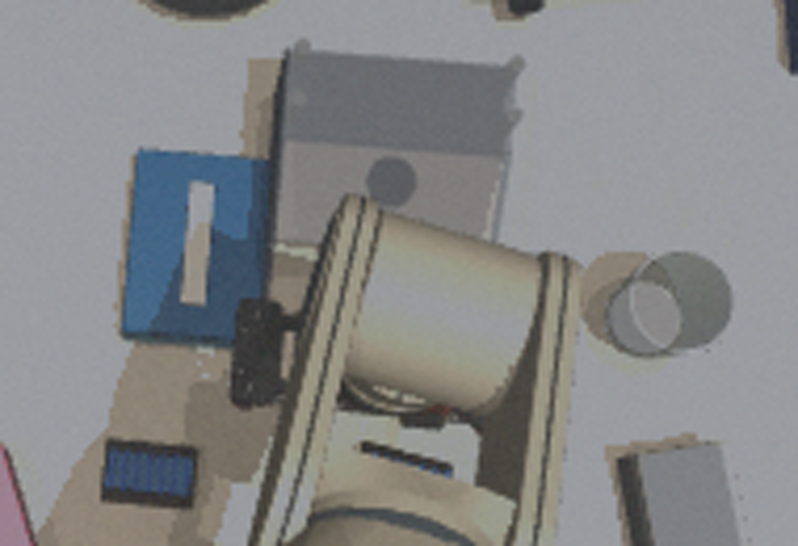

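View pics/side10c.png

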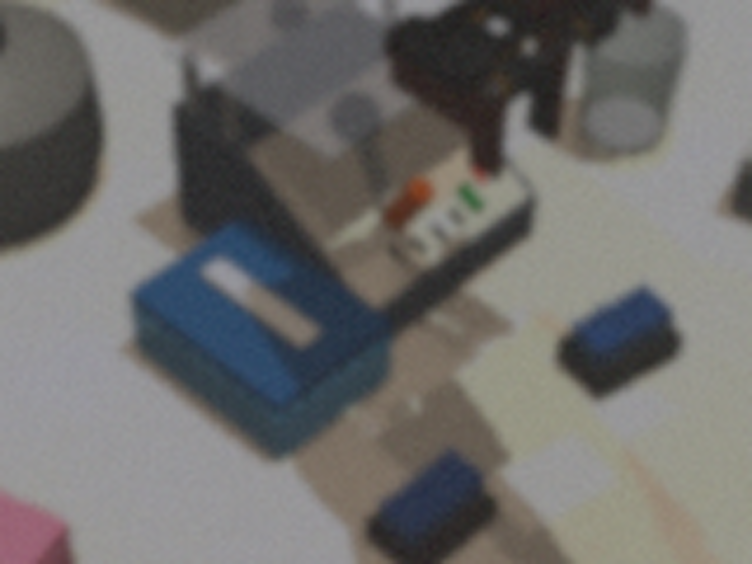

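Run:
```python
from h import *
c=cam("top");P=Pack((709.5,-212),-.1058)
for uv in ((138,150),(123,333),(266,338),(271,160)):
    print(P.inv(onz(c,(280+uv[0]/4.2-.4,110+uv[1]/4.2-.4),66)).round(1))
a=cv2.imread("pics/w10.png"); cv2.imwrite("pics/w10c.png",cv2.resize(a[195:325,210:400],None,fx=4.2,fy=4.2,interpolation=2))
a=cv2.imread("pics/top10.png"); cv2.imwrite("pics/top10d.png",cv2.resize(a[140:200,300:360],None,fx=9,fy=9,interpolation=2)*2)
```

```text
[ 20.3 200.5  66. ]
[-128.7  200.5   66. ]
[-123.8   87.3   66. ]
[20.3 93.4 66. ]
```

View pics/w10c.png

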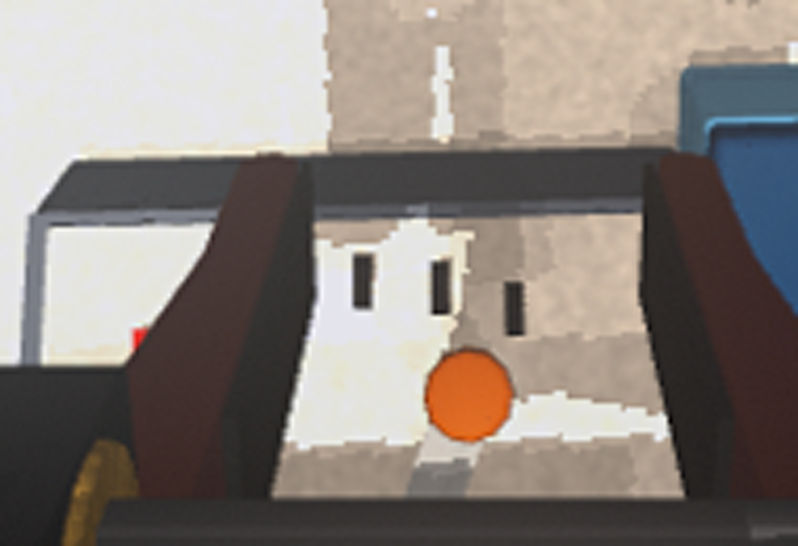

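View pics/top10d.png

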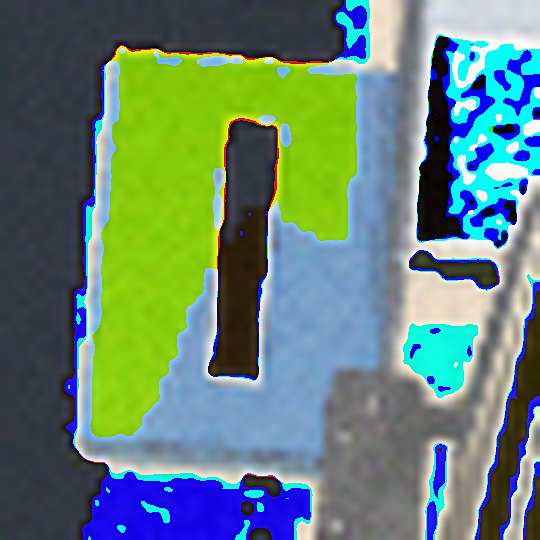

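The tank is docked. Its +y edge sits at pack y = 200.5 mm at both ends, so it is flush, and its centre is at pack x ≈ -54 against -50. Now the lever: I descend in front of the pack with a half-open gripper so the fingers straddle the knob.

```bash
python3 -m crank '[{"travel":[-0.2,0,0.7],"turn":0},{"travel":[-0.2,0,0.7],"turn":0},{"travel":[0,0,0.5],"turn":0},{"travel":[0,0,0],"turn":0},{"travel":[0,0,0],"turn":0}]' 0
python3 - <<'E'
from h import *
P=Pack((709.5,-212),-.1058); o=ctrl.get_obs(); print(P.inv(o['ee_pos']).round(1),o['width'])
R=cv2.Rodrigues(o['orientation'])[0]; print((P.R.T@R).round(3)); print(knob(0,62),knob(.4,62),knob(.8,62))
E
```

```text
t: 15.5
ee_pos: [568.6, -153.3, 125.1]
orientation: [-0.193, -3.126, -0.019]
ft_force: [1.3, 0.3, 0.3]
width: 43.9
[-146.3   43.5  125.1] 43.868676469326125
[[-1.     0.017 -0.01 ]
 [ 0.017  1.     0.011]
 [ 0.01   0.011 -1.   ]]
[-89.11110566  31.15346738 117.84956024] [-94.58    0.    114.692] [-89.11110566 -31.15346738 117.84956024]
```

```bash
python3 -m crank '[{"travel":[0,-0.16,0.2],"turn":0},{"travel":[0,0,0],"turn":0},{"travel":[-0.3,0,0],"turn":0},{"travel":[0,0,0],"turn":0}]' 0
python3 - <<'E'
from h import *
P=Pack((709.5,-212),-.1058); o=ctrl.get_obs(); print(P.inv(o['ee_pos']).round(1),o['width'])
E
```

```text
t: 15.9
ee_pos: [584.9, -163.1, 118.1]
orientation: [-0.192, -3.132, -0.017]
ft_force: [0.4, 0.5, 0.4]
width: 43.9
[-129.    35.4  118.1] 43.92179871624593
```

```bash
python3 -m crank '[{"travel":[-0.3,-0.04,0.04],"turn":0},{"travel":[-0.25,0,0.03],"turn":0},{"travel":[-0.2,0,0],"turn":0},{"travel":[0,0,0],"turn":0}]' 0
python3 - <<'E'
from h import *
P=Pack((709.5,-212),-.1058); o=ctrl.get_obs(); print(P.inv(o['ee_pos']).round(1),o['width'])
a=imaging.get_image("wrist"); cv2.imwrite("pics/w11.png",a)
a=imaging.get_image("side"); cv2.imwrite("pics/side11c.png",cv2.resize(a[120:240,240:400],None,fx=4.7,fy=4.7,interpolation=2))
E
```

```text
t: 16.3
ee_pos: [623.0, -170.4, 116.7]
orientation: [-0.194, -3.134, -0.016]
ft_force: [-0.4, -1.7, 1.1]
width: 43.8
[-90.4  32.3 116.7] 43.82886188718397
```

View pics/w11.png

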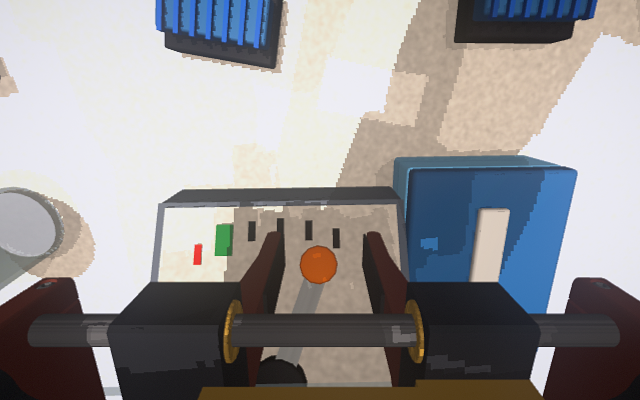

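View pics/side11c.png

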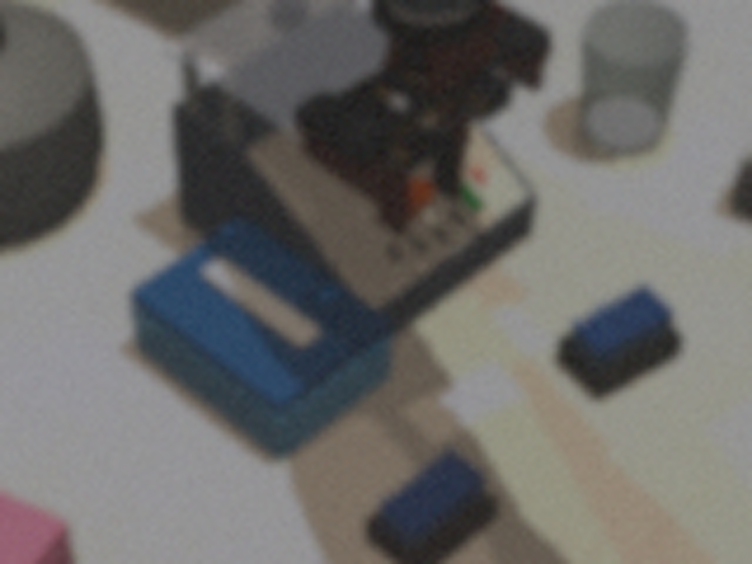

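The knob at (319,265) sits between the fingers with free space on both sides, and all the marks are visible. I push in small steps toward notch 1.

```bash
cat > st.py <<'E'
from h import *
import sys
P=Pack((709.5,-212),-.1058); o=ctrl.get_obs(); print(o['t'],P.inv(o['ee_pos']).round(1),round(o['width'],1),(P.R.T@o['ft_force']).round(1))
if len(sys.argv)>1:
    a=imaging.get_image("wrist"); cv2.imwrite(f"pics/{sys.argv[1]}.png",cv2.resize(a[170:300,120:420],None,fx=2.6,fy=2.6,interpolation=2))
E
python3 -m crank '[{"travel":[0,-0.08,0],"turn":0},{"travel":[0,-0.08,0],"turn":0},{"travel":[0,-0.07,0],"turn":0},{"travel":[0,-0.06,0],"turn":0}]' 0; python3 st.py; python3 -m crank '[{"travel":[0,-0.06,0],"turn":0}]' 0; python3 st.py k1
```

```text
t: 16.8
ee_pos: [617.8, -184.9, 115.9]
orientation: [-0.193, -3.13, -0.017]
ft_force: [0.4, 6.2, -0.4]
width: 43.7
16.8 [-94.   17.3 115.9] 43.7 [-0.2  6.2 -0.4]
t: 16.9
ee_pos: [616.8, -186.9, 115.5]
orientation: [-0.194, -3.128, -0.021]
ft_force: [-0.3, 7.7, -2.7]
width: 43.7
16.9 [-94.9  15.2 115.5] 43.7 [-1.1  7.6 -2.7]
```

View pics/k1.png

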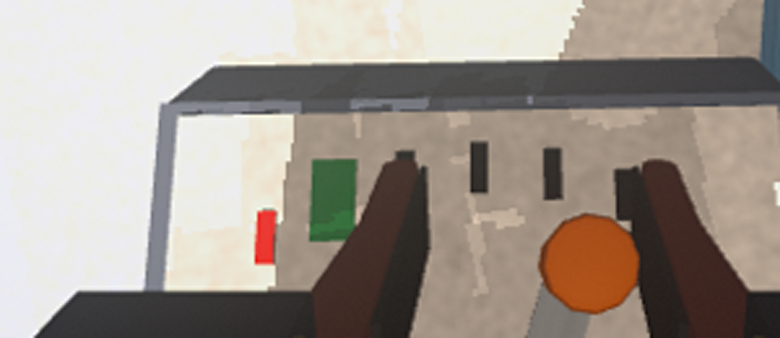

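```bash
python3 -m crank '[{"travel":[-0.06,-0.08,0],"turn":0}]' 0; python3 st.py;  python3 -m crank '[{"travel":[-0.04,-0.08,0],"turn":0}]' 0; python3 st.py k2
```

```text
t: 17.05
ee_pos: [617.4, -190.7, 114.7]
orientation: [-0.193, -3.124, -0.023]
ft_force: [-3.2, 4.8, 1.4]
width: 43.8
17.05 [-93.8  11.4 114.7] 43.8 [-3.7  4.5  1.4]
t: 17.15
ee_pos: [618.1, -194.6, 114.2]
orientation: [-0.193, -3.122, -0.024]
ft_force: [-1.3, 1.9, 0.5]
width: 44.0
17.15 [-92.7   7.7 114.2] 44.0 [-1.5  1.8  0.5]
```

View pics/k2.png

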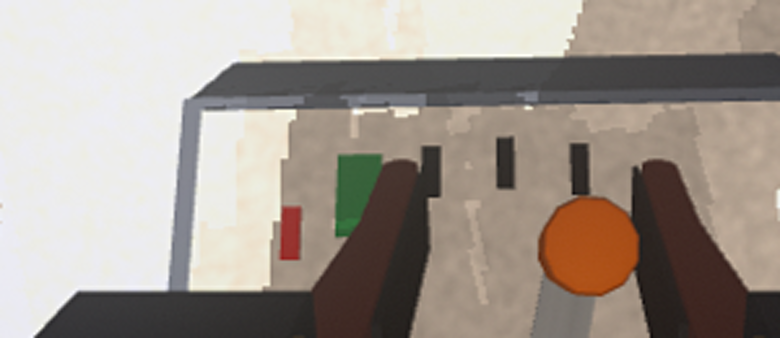

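```bash
python3 -m crank '[{"travel":[0,0,0],"turn":0},{"travel":[0,0,0],"turn":0},{"travel":[0,0,0],"turn":0}]' 0; python3 st.py k3
```

```text
t: 17.5
ee_pos: [619.5, -196.8, 114.8]
orientation: [-0.194, -3.125, -0.021]
ft_force: [0.0, 1.3, -0.1]
width: 43.8
17.5 [-91.1   5.6 114.8] 43.8 [-0.1  1.3 -0.1]
```

View pics/k3.png

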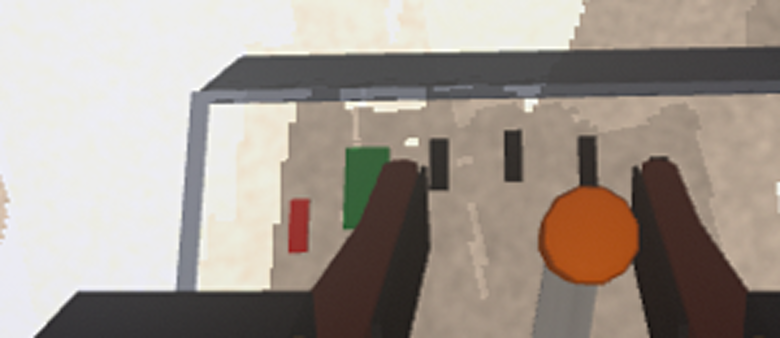

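```bash
cat >> st.py <<'E'
    c=cam("wrist"); hsv=cv2.cvtColor(a,cv2.COLOR_BGR2HSV); m=cv2.inRange(hsv,(5,150,90),(18,255,255)); m[:190]=0;m[290:]=0
    cn=max(cv2.findContours(m,0,1)[0],key=cv2.contourArea); (u,v),r=cv2.minEnclosingCircle(cn)
    O,D=ray(c,(u,v)); O=P.inv(O); D=P.R.T@D; n=np.array([-.5,0,.866]); p0=np.array([5.7,0,101])+62*n
    X=O+D*((p0-O)@n)/(D@n); e=X-p0; d=np.array([-.866,0,-.5])
    print("px",(round(u),round(v)),"knob r",round(float(np.linalg.norm(e)),1),"y",X[1].round(1),"notch",round(float((0.4+np.arctan2(-e[1],e@d))/.2),2))
E
python3 st.py k4
```

```text
17.55 [-91.1   5.7 114.7] 43.9 [ 0.1  0.5 -0.4]
px (346, 261) knob r 80.8 y 17.2 notch 0.93
```

The image puts the lever at 0.93, i.e. notch 1. On to notch 2.

```bash
python3 -m crank '[{"travel":[-0.02,-0.08,0],"turn":0},{"travel":[-0.02,-0.08,0],"turn":0},{"travel":[-0.02,-0.08,0],"turn":0}]' 0; python3 st.py k5;  python3 -m crank '[{"travel":[0,0,0],"turn":0},{"travel":[0,0,0],"turn":0}]' 0; python3 st.py k6
```

```text
t: 17.9
ee_pos: [617.5, -203.0, 113.6]
orientation: [-0.193, -3.115, -0.036]
ft_force: [-3.7, 6.6, 1.9]
width: 44.3
17.9 [-92.5  -0.7 113.6] 44.3 [-4.3  6.2  1.9]
px (346, 262) knob r 80.4 y 10.0 notch 1.38
t: 18.15
ee_pos: [617.8, -203.9, 113.7]
orientation: [-0.193, -3.116, -0.034]
ft_force: [-0.2, -0.5, -0.1]
width: 44.4
18.15 [-92.   -1.6 113.7] 44.4 [-0.1 -0.5 -0.1]
px (344, 261) knob r 80.5 y 9.1 notch 1.44
```

```bash
python3 -m crank '[{"travel":[-0.02,-0.07,0],"turn":0},{"travel":[0,-0.05,0],"turn":0},{"travel":[0,0,0],"turn":0}]' 0; python3 st.py k7
```

```text
t: 18.5
ee_pos: [617.5, -210.0, 113.3]
orientation: [-0.193, -3.115, -0.036]
ft_force: [-0.0, -1.0, -0.6]
width: 44.1
18.5 [-91.7  -7.7 113.3] 44.1 [ 0.1 -1.  -0.6]
px (345, 260) knob r 80.2 y 3.2 notch 1.8
```

View pics/k7.png

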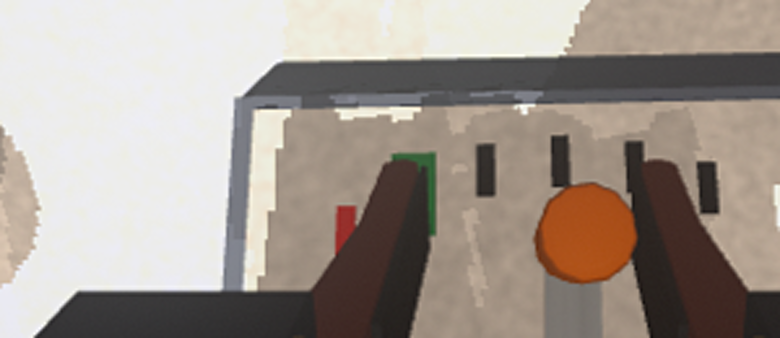

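```bash
python3 -m crank '[{"travel":[0,0,0],"turn":0},{"travel":[0,0,0],"turn":0},{"travel":[0,0,0],"turn":0}]' 0; python3 st.py k8
```

```text
t: 18.85
ee_pos: [618.3, -210.8, 113.7]
orientation: [-0.194, -3.117, -0.034]
ft_force: [-0.4, -0.4, 1.1]
width: 44.2
18.85 [-90.8  -8.4 113.7] 44.2 [-0.4 -0.4  1.1]
px (345, 258) knob r 80.4 y 2.6 notch 1.84
```

Run:
```python
from h import *
P=Pack((709.5,-212),-.1058)
for w in ("w10",):
    a=cv2.imread(f"pics/{w}.png"); q=np.load(w+".npz"); c=(q["K"],q["R"],q["t"])
    hsv=cv2.cvtColor(a,cv2.COLOR_BGR2HSV); m=cv2.inRange(hsv,(5,150,90),(18,255,255)); m[:190]=0
    cn=max(cv2.findContours(m,0,1)[0],key=cv2.contourArea); (u,v),r=cv2.minEnclosingCircle(cn)
    O,D=ray(c,(u,v)); O=P.inv(O); D=P.R.T@D; n=np.array([-.5,0,.866]); p0=np.array([5.7,0,101])+62*n
    X=O+D*((p0-O)@n)/(D@n); e=X-p0; d=np.array([-.866,0,-.5]); print(u,v,X,(0.4+np.arctan2(-e[1],e@d))/.2)
```

```text
321.0 288.71429443359375 [-91.31879765  29.69026954 116.57491129] 0.14298312387436257
```

```bash
python3 -m crank '[{"travel":[0,-0.05,0],"turn":0},{"travel":[0,0,0],"turn":0}]' 0; python3 st.py k9
```

```text
t: 19.1
ee_pos: [618.0, -212.9, 113.6]
orientation: [-0.193, -3.117, -0.035]
ft_force: [-0.1, 0.3, 0.4]
width: 43.8
19.1 [-90.9 -10.5 113.6] 43.8 [-0.1  0.3  0.4]
px (346, 259) knob r 80.2 y 0.9 notch 1.94
```

View pics/k9.png

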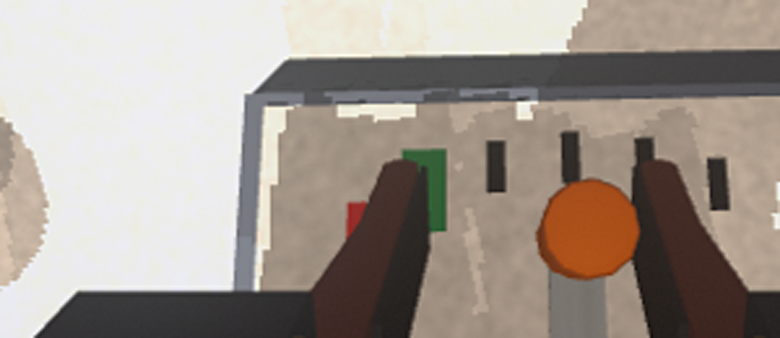

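```bash
python3 -m crank '[{"travel":[0,0.1,0],"turn":0},{"travel":[0,0,0],"turn":0},{"travel":[0,0,0],"turn":0}]' 0; python3 st.py k10
```

```text
t: 19.45
ee_pos: [618.8, -207.9, 113.8]
orientation: [-0.193, -3.117, -0.034]
ft_force: [-0.5, -0.2, -0.1]
width: 44.1
19.45 [-90.7  -5.5 113.8] 44.1 [-0.5 -0.3 -0.1]
px (336, 258) knob r 80.7 y 1.3 notch 1.92
```

View pics/k10.png

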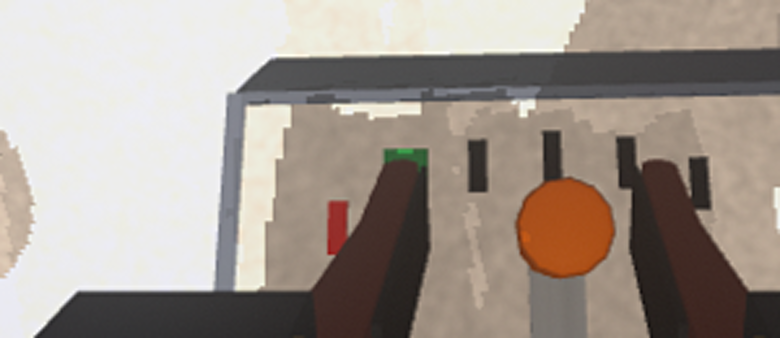

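Clear of the finger, the lever stays at 1.92, lined up with mark 2. Let it rest about 1 s.

```bash
python3 -m crank '[{"travel":[0,0,0],"turn":0},{"travel":[0,0,0],"turn":0},{"travel":[0,0,0],"turn":0},{"travel":[0,0,0],"turn":0},{"travel":[0,0,0],"turn":0},{"travel":[0,0,0],"turn":0},{"travel":[0,0,0],"turn":0},{"travel":[0,0,0],"turn":0},{"travel":[0,0,0],"turn":0},{"travel":[0,0,0],"turn":0}]' 0; python3 st.py k11
```

```text
t: 20.5
ee_pos: [618.8, -208.1, 113.9]
orientation: [-0.193, -3.117, -0.033]
ft_force: [-0.0, 0.2, 0.5]
width: 44.0
20.5 [-90.6  -5.7 113.9] 44.0 [-0.   0.2  0.5]
px (337, 258) knob r 80.6 y 1.2 notch 1.93
```

```bash
python3 -m crank '[{"travel":[-0.01,-0.1,0],"turn":0},{"travel":[-0.02,-0.08,0],"turn":0},{"travel":[-0.02,-0.08,0],"turn":0},{"travel":[-0.02,-0.08,0],"turn":0}]' 0; python3 st.py k12;  python3 -m crank '[{"travel":[-0.02,-0.08,0],"turn":0},{"travel":[-0.02,-0.06,0],"turn":0}]' 0; python3 st.py k13
```

```text
t: 20.95
ee_pos: [617.5, -220.6, 113.0]
orientation: [-0.193, -3.109, -0.048]
ft_force: [-2.5, 4.7, 3.4]
width: 43.8
20.95 [-90.6 -18.3 113. ] 43.8 [-2.9  4.4  3.4]
px (346, 259) knob r 80.0 y -7.8 notch 2.49
t: 21.2
ee_pos: [618.4, -228.8, 112.7]
orientation: [-0.193, -3.108, -0.048]
ft_force: [-2.3, 5.0, 1.1]
width: 43.8
21.2 [-88.8 -26.3 112.7] 43.8 [-2.8  4.7  1.1]
px (346, 259) knob r 80.0 y -15.1 notch 2.95
```

```bash
python3 -m crank '[{"travel":[0,0.12,-0.03],"turn":0},{"travel":[0,0,0],"turn":0},{"travel":[0,0,0],"turn":0}]' 0; python3 st.py k14
```

```text
t: 21.55
ee_pos: [620.0, -224.0, 114.5]
orientation: [-0.195, -3.11, -0.046]
ft_force: [-0.0, 0.3, -0.2]
width: 43.7
21.55 [-87.8 -21.4 114.5] 43.7 [-0.1  0.2 -0.2]
px (336, 255) knob r 80.0 y -14.7 notch 2.92
```

View pics/k14.png

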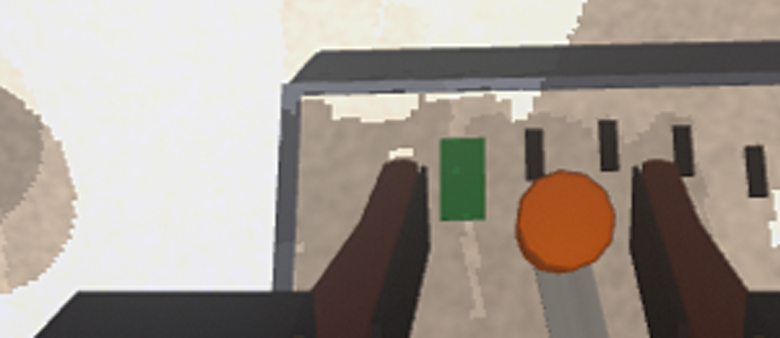

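Notch 3 reads 2.92, and the finger is clear of the knob. Rest about 1 s.

```bash
python3 -m crank '[{"travel":[0,0,0],"turn":0},{"travel":[0,0,0],"turn":0},{"travel":[0,0,0],"turn":0},{"travel":[0,0,0],"turn":0},{"travel":[0,0,0],"turn":0},{"travel":[0,0,0],"turn":0},{"travel":[0,0,0],"turn":0},{"travel":[0,0,0],"turn":0},{"travel":[0,0,0],"turn":0}]' 0; python3 st.py k15; python3 -m crank '[{"travel":[0.01,-0.1,0],"turn":0},{"travel":[-0.01,-0.08,0],"turn":0},{"travel":[-0.01,-0.08,0],"turn":0},{"travel":[-0.01,-0.08,0],"turn":0}]' 0; python3 st.py k16
```

```text
t: 22.5
ee_pos: [620.1, -224.2, 114.5]
orientation: [-0.194, -3.111, -0.045]
ft_force: [0.0, -0.3, 0.0]
width: 44.0
22.5 [-87.6 -21.6 114.5] 44.0 [ 0.1 -0.3  0. ]
px (336, 255) knob r 80.1 y -14.9 notch 2.93
t: 22.95
ee_pos: [619.1, -236.6, 114.5]
orientation: [-0.196, -3.109, -0.059]
ft_force: [0.2, 5.3, 5.4]
width: 44.2
22.95 [-87.3 -34.  114.5] 44.2 [-0.3  5.3  5.4]
px (346, 258) knob r 80.0 y -23.6 notch 3.5
```

```bash
python3 -m crank '[{"travel":[-0.01,-0.07,0],"turn":0},{"travel":[0,-0.04,0],"turn":0}]' 0; python3 st.py k17; python3 -m crank '[{"travel":[0,0,0],"turn":0}]' 0; python3 st.py k18
```

```text
t: 23.2
ee_pos: [619.3, -243.3, 114.7]
orientation: [-0.196, -3.11, -0.058]
ft_force: [-0.1, -0.1, 0.6]
width: 44.0
23.2 [-86.4 -40.6 114.7] 44.0 [-0.1 -0.1  0.6]
px (346, 261) knob r 80.3 y -29.9 notch 3.91
t: 23.35
ee_pos: [619.1, -244.1, 114.5]
orientation: [-0.197, -3.11, -0.058]
ft_force: [1.2, 1.7, 0.3]
width: 44.0
23.35 [-86.5 -41.4 114.5] 44.0 [1.  1.8 0.3]
px (346, 262) knob r 80.1 y -30.3 notch 3.94
```

Notch 4 reads 3.94. I back the finger off and check.

```bash
python3 -m crank '[{"travel":[0,0.16,0],"turn":0},{"travel":[0,0,0],"turn":0},{"travel":[0,0,0],"turn":0}]' 0; python3 st.py k19
```

```text
t: 23.7
ee_pos: [619.7, -235.7, 114.4]
orientation: [-0.197, -3.109, -0.057]
ft_force: [0.7, 0.2, -0.0]
width: 43.8
23.7 [-86.8 -33.1 114.4] 43.8 [ 0.7  0.3 -0. ]
px (330, 262) knob r 80.1 y -29.5 notch 3.88
```

View pics/k19.png

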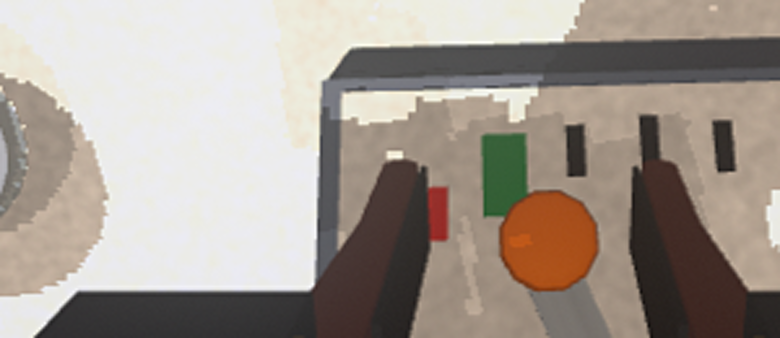

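```bash
python3 -m crank '[{"travel":[0.2,0,0],"turn":0},{"travel":[0.25,0,0],"turn":0},{"travel":[0.3,0,0],"turn":0},{"travel":[0.3,0,0],"turn":0},{"travel":[0,0,-0.6],"turn":0},{"travel":[0,0,-0.8],"turn":0},{"travel":[0,0,-0.8],"turn":0},{"travel":[0,0,-0.8],"turn":0},{"travel":[0.5,-0.5,0],"turn":0},{"travel":[0.5,-0.8,0],"turn":0},{"travel":[0.5,-0.8,0],"turn":0},{"travel":[0.3,-0.8,0],"turn":0},{"travel":[0,-0.8,0],"turn":0},{"travel":[0,-0.8,0],"turn":0},{"travel":[0,0,0],"turn":0},{"travel":[0,0,0],"turn":0}]' 0
python3 - <<'E'
from h import *
P=Pack((709.5,-212),-.1058)
o=ctrl.get_obs(); print(P.inv(o['ee_pos']).round(),o['qvel'].round(3))
a=imaging.get_image("top"); cv2.imwrite("pics/top20.png",a);cv2.imwrite("pics/top20c.png",cv2.resize(a[110:240,280:470],None,fx=4.2,fy=4.2,interpolation=2))
b=imaging.get_image("side"); cv2.imwrite("pics/side20c.png",cv2.resize(b[100:240,240:440],None,fx=4,fy=4,interpolation=2))
c=cam("top")
print([((proj(c,P.w(knob(.2*n,62)))-[280,110])*4.2).round() for n in (3,4,5)])
c=cam("side")
print([((proj(c,P.w(knob(.2*n,62)))-[240,100])*4).round() for n in (3,4,5)])
E
```

```text
t: 25.35
ee_pos: [430.4, -448.9, 266.0]
orientation: [-0.197, -3.102, -0.058]
ft_force: [-0.1, 0.4, -0.4]
width: 43.8
[-252. -265.  266.] [-0.029  0.005 -0.003 -0.013 -0.01  -0.01 ]
[array([407., 298.]), array([428., 294.]), array([448., 286.])]
[array([394., 215.]), array([403., 201.]), array([409., 186.])]
```

View pics/top20c.png

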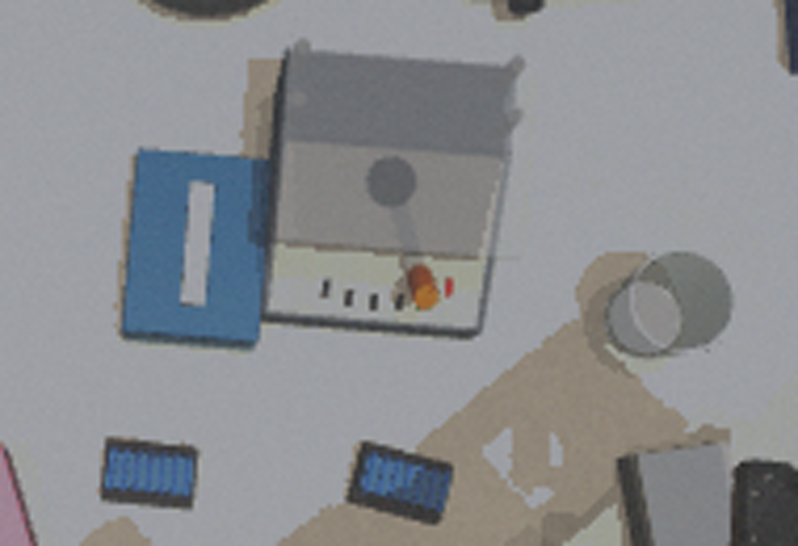

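View pics/side20c.png

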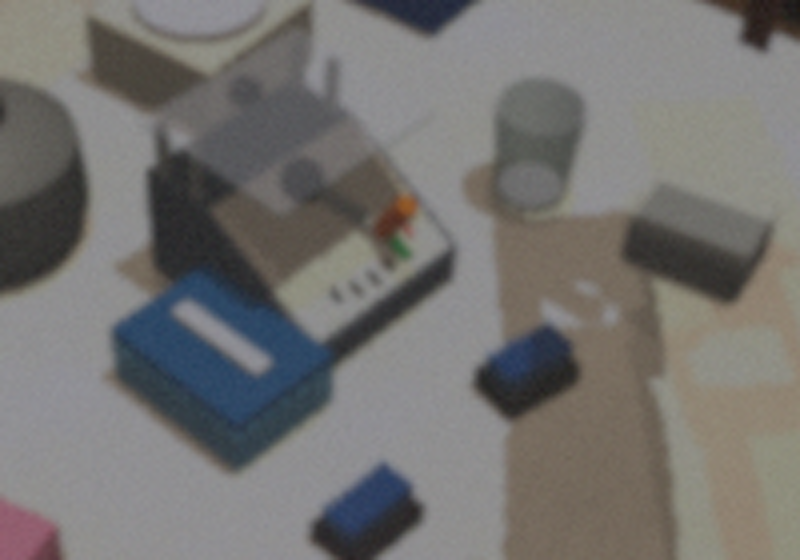

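View pics/top20.png

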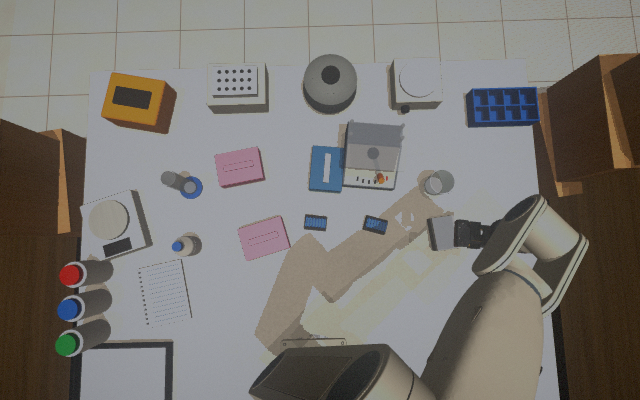

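The knob matches notch 4 in both views: top (427,297) against a predicted (428,294), and side (403,206) against (403,201). The tank is flush, the bystanders are where they were, and the arm is clear.

```bash
python3 -c "
from workcell import workorder
print(workorder.close_job())"
```

```text
the job is handed in; nothing more can be done
None
```

The tank is docked against the brass strip and the lever stands in notch 4. I handed the job in at about 25.5 s of the 61 s allowed.

- **Tank:** I squared it with the open fingers, nudged it forward along the strip, then pushed it against the pack. Contact showed as a 17 N rise in force. The last check put its far edge at pack y = 200.5 mm at both ends (200 mm is ideal), so it is flush. It sits about 4 mm off centre along the strip.
- **Lever:** It started in notch 0 and went up one notch at a time. It rested about 1.3 s in notch 2 and 1.2 s in notch 3, both with the fingers clear of the knob.
- **Final checks:** The top and side views both place the knob at notch 4 within a few pixels. The gripper is well clear, and the other objects look unmoved in the top view.
- **Disagreement:** My wrist-camera angle estimate read slightly low at each stop (0.93, 1.93, 2.93, 3.88). I put that down to calibration bias. The knob also followed the finger slowly instead of snapping visibly into each notch.

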